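Unhook a lacquer panel from the drying rack and stand it in the polishing cradle

TASK

The finished black inlaid panel is caught in the drying rack, behind the steel lip at its foot and up inside the steel caps above its top corners. Lift it up into the caps until you feel the soft rubber stops, tilt it back so that its foot swings out over the lip, draw it down and out at the front, and stand it centred and fully down on its long edge in the slot of the dark wooden cradle and let it go. Do it gently, never forcing the panel against rack or cradle, and leave the other things on the table undisturbed.

Things in the scene. Friction and masses are not known exactly. Their poses are not given: they have to be found in the camera images.
- panel: Black lacquered panel with pale inlay, 100 x 150 x 19 mm, 0.14-0.22 kg, loose. Origin: centre of the plain back face. Own x along the 100 mm side (up at the start), y along the 150 mm edge, z out of the inlaid face, so its middle is 9.5 mm along +z. Pinch its thickness from above, mid top edge, with 30-50 N. Over 20 N against rack or cradle damages it.
- rack: Drying rack, fixed, 100 mm deep (x), 205 wide (y), to 190 high. Origin on the table under the middle of the standing panel, z up, y along the panel; open front is -x. Its steel keeper frame (lip, caps, stops) is clamped at a height that differs unseen by 19 mm between starts. Way out: lift to the stops, ease 1 mm, tilt 22 deg (top to +x, foot to -x), slide down in its plane 40 mm, leave to -x.
- sill (a point): Middle of the wooden sill on which the panel stands, 45 mm above the table; fixed to the rack, axes as the rack's. The panel's faces stand 9.5 mm in front of and behind this point. A wooden rail behind the foot, from x = +12.5 mm, rises 32 mm above the sill.
- lip_face (a point): Outer (front) face of the steel retaining lip, mid width, marked at sill height, 16.5 mm in front of the rack's origin; axes as the rack's. The lip is 4 mm thick, runs the whole width, and its top is 5 to 24 mm above the sill (unseen, differs by start: always 4 mm less than the lift at which the stops are met). Nothing stands in front of it.
- cap_left (a point): Left (+y) cap, marked at the height of the resting panel's top edge (145 mm); fixed to the rack, axes as the rack's. A steel channel open downward at y = 52 to 78 mm, inside x = -16 to +22 mm. In it a sprung rubber stop, met after 9 to 28 mm of lift (unseen); both stops together yield 5 N per mm for 2.5 mm, then are rigid. The channel walls end 31 mm below the stop. Cap top: up to 190 mm.
- cap_right (a point): Right (-y) cap, the same at y = -78 to -52 mm. End plates at y = -78.5 and +78.5 mm keep the panel from leaving sideways. The gripper works in the 104 mm between the caps. Tilting, keep the front top edge just under the stops: the tilted panel is 102 mm high, stops and lip are 104 mm apart.
- cradle: Dark hardwood polishing cradle, fixed, 65 mm (x) by 170 mm (y) by 55 mm high. Origin: centre of its underside on the table. A straight slot along own y, 25 mm wide, open at top and both ends, 40 mm deep; its floor, 15 mm above the table, is a rubber bed that yields 4 N per mm for 3 mm. The panel stands centred in it on its long edge, either face to the front.
- mallet: Wooden mallet, 109 x 211 x 46 mm, lying behind the rack, leave alone. Origin: centre of its underside.
- glue_bottle: White glue bottle with red cap, 41 mm wide, 132 mm high, leave alone. Origin: centre of its underside.
- cup: Black cup with a blue stick, 90 mm wide, 116 mm high, leave alone. Origin: centre of its underside.
- sanding_block: Cork sanding block, 56 x 86 x 27 mm, leave alone. Origin: centre of its underside.
- ink_pot: White pot with black rim, 36 mm wide, 34 mm high, leave alone. Origin: centre of its underside.
- scraper: Spreading knife with wooden handle, 93 x 182 x 15 mm, leave alone. Origin: centre of its underside.

How it is judged:
By the outcome, as a careful person would: the job done as asked, in the order asked, and still so for the second after the job is handed in, with the robot touching nothing.
It also fails if it takes over 62 s, if anything falls off the work surface, if the arm or the gripper's body presses on something with over 40 N, if the wrist force passes 120 N, or if a joint passes its speed limit or range.

ROBOT

A 6-joint arm with a two-finger parallel gripper is mounted at the origin on the work surface; the furniture and walls round the work are solid. World frame = base frame: x ahead of the robot, y to its left, z up, the work surface at z = 0. Lengths are in mm, angles in rad, forces in N, time in s.
With the tool pointing down it reaches from about 350 to 875 mm from the base axis. Payload 4.2 kg.
Tool frame: the origin (TCP) lies between the finger pads; the fingertips stand 25 mm ahead of it and the grasp point (between the pads) lies 6 mm ahead of it; z points along the fingers, y is the line along which they close (so a half turn about z gives the same grasp; the last joint's range is limited). The gripper opens to 85 mm and grips with 20 to 120 N. Pads are 22 mm wide; open, the fingers measure 114 mm over their backs; the gripper's body (76 mm by 85 mm) begins 54 mm behind the grasp point. The pads swing forward as they close: fully open they stand 13 mm farther back than shut.
Start: joints at [-0.857, 0.385, 0.008, 0, -1.194, -0.259], TCP at [274.563, -561.44, 256.312] pointing down, gripper open.
Joint ranges: [-3.14, 3.14], [-1.21, 2.06], [-1.07, 1.41], [-3.16, 2.05], [-2.99, -0.16], [-3.1, 3.1]. Speed limits (rad/s): [2.79, 2.79, 3.14, 3.14, 3.14, 3.14].

INTERFACE

Orientations are given as a unit quaternion [x, y, z, w].
In Python, from bench import arm gives the robot as it stands.
- The arm moves only by the shell command python3 -m pendant 'ROWS'. ROWS is JSON, a list of rows, each a list of 7 numbers: the shift along the tool's x, y, z in m, then the turn, a rotation vector about the tool's x, y, z in degrees, then the finger opening in m, from 0 to 0.0854. In form: [[x, y, z, wx, wy, wz, fingers], ...]. A call has 1 to 12 rows; each row shifts and turns the commanded pose from where the row before left it, along the tool's axes as they then stand; what a row does not reach is not made up. A row lasts 1/10 s, in which the tool goes at most 50 mm and 8.59 degrees, less where a joint would pass 70% of its speed; a pose out of reach is approached as far as the arm can. A call is refused whole if a number of a shift passes 0.05 or a number of a turn 8.59, either way. A call with a gripper value outside its range is refused whole. The fingers move at their own pace and stop on an object; the grip force is fixed at half the most. Time passes only in rows, so rows that do not move let the fingers close. It gives the time, the measured TCP pose, the force, the opening and the grip force at its end, in the units of the state.
- arm.read_state(): the state, without advancing time (a new reading comes with each control period).
- arm.get_image(name): name is "side" or "top"; returns a dict with "image" (400x640x3 uint8, red, green, blue), "fx", "fy", "cx", "cy" (pixels), "k1" (the pictures are not rectified: a ray, as slopes to the right and down, at radius r is drawn at 1 + k1 r^2 times it, then the intrinsics apply), "xyz" and "rotation" of the camera in the world. Camera axes: x right, y down, z forward; pixel columns grow to the right and rows downward; lengths in mm; the calibration is good to about 2 mm. A picture is of the moment at which its call begins. There is no depth.
- arm.job_done(): hands the job in; it is judged then, once.
The state is a dict: "clock": time; "joints": joint angles; "joint_vel": joint speeds; "joint_efforts": joint torques, N m; "position": TCP position; "ee_rot": TCP orientation; "contact_force": force on the tool from outside, world axes, zero at the start; "wrist_torque": the same for the moment, N m; "gripper_width": finger opening in mm; "grasp_force": force on a finger pad.
Only numpy, scipy, OpenCV 4.12 (cv2) and the standard library are available. Lean on these libraries where they do the work, as an engineer would, in place of code of your own. Each camera call takes 0.05 s, during which the arm holds its last target. There are 200 camera calls.

## Working session

There is one attempt and no reset: what is moved stays moved. The work goes in short steps, Python scripts to look and compute and a shell command to move; the robot and the scene stay as the last step left them, time stands still between calls to the robot, and variables do not carry over. Pictures are saved under pics/ and viewed, at most 10 in all, crops included, and the job is handed in when it is done.

```bash
ls; mkdir -p pics; python3 - <<'E'
from bench import arm
import cv2
print(arm.read_state())
for n in("side","top"):
    d=arm.get_image(n); cv2.imwrite(f"pics/{n}0.png",d["image"][:,:,::-1])
    print({k:v for k,v in d.items() if k!="image"})
E
```

```text
pics
{'clock': 0.0, 'joints': array([-8.57391694e-01,  3.85550559e-01,  6.57301009e-03, -4.81728090e-04,
       -1.19399827e+00, -2.58601133e-01]), 'joint_vel': array([ 6.45887273e-04, -1.06253124e-03, -1.05602784e-03, -3.22803249e-05,
       -1.58953153e-04, -3.56659169e-03]), 'joint_efforts': array([-1.13742142e-03, -3.92288482e+01,  1.88395411e+01,  4.18619335e+00,
       -4.82378571e-03, -7.68275981e-06]), 'position': array([ 274.32294055, -560.96760288,  255.20704197]), 'ee_rot': array([-2.25360207e-01,  9.74274879e-01,  1.06813185e-03, -3.11068913e-04]), 'contact_force': array([ 1.16378857, -0.10651619, -0.10261943]), 'wrist_torque': array([ 0.03736728, -0.0060541 ,  0.01892126]), 'grasp_force': 0.0, 'gripper_width': 85.1342268615649}
{'fx': 401.19720228445567, 'fy': 401.19720228445567, 'cx': 321.77019518848806, 'cy': 192.5817438048406, 'k1': 0.01688635251578288, 'xyz': array([ 195.91531895, 1050.25430963,  755.27307891]), 'rotation': array([-0.10670591,  0.86074185, -0.49284933,  0.06954752])}
{'fx': 416.59044170716464, 'fy': 416.59044170716464, 'cx': 323.0727648941277, 'cy': 200.2740762353837, 'k1': 0.0006678900247739417, 'xyz': array([ 298.41616402,   13.72595513, 1161.214019  ]), 'rotation': array([-0.70256472,  0.70653904, -0.0610544 ,  0.05897244])}
```

View pics/side0.png

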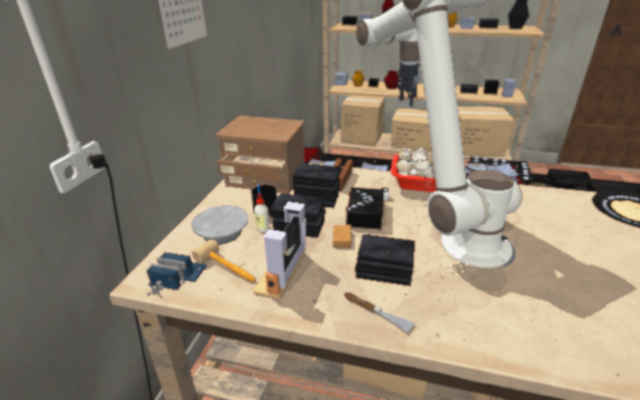

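View pics/top0.png

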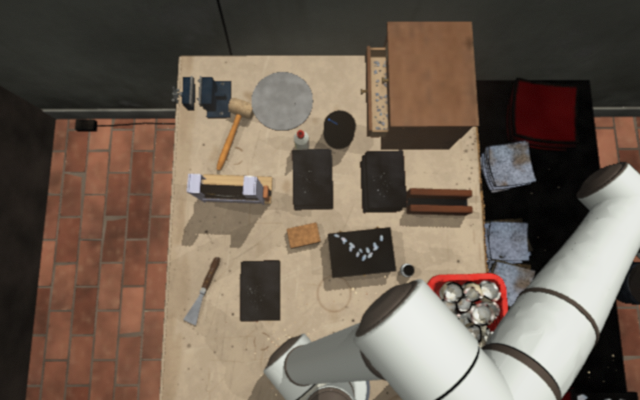

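The top view has the rack at about (230,188) with its front facing the robot, and the cradle at about (440,201). The mallet lies behind the rack. Next I'll enlarge both.

```bash
cat > h.py <<'E'
import numpy as np, cv2
from scipy.spatial.transform import Rotation as R
def cam(d):
    K=np.array([[d["fx"],0,d["cx"]],[0,d["fy"],d["cy"]],[0,0,1.]]); D=np.array([d["k1"],0,0,0.])
    return K,D,R.from_quat(d["rotation"]).as_matrix(),np.array(d["xyz"])
def pix2w(d,uv,z):
    K,D,M,c=cam(d); p=cv2.undistortPoints(np.array([[uv]],float),K,D)[0,0]
    r=M@[p[0],p[1],1]; return c+r*(z-c[2])/r[2]
def w2pix(d,P):
    K,D,M,c=cam(d); q=(np.atleast_2d(P)-c)@M; q=q/q[:,2:]
    r2=(q[:,:2]**2).sum(1,keepdims=True)
    return q[:,:2]*(1+D[0]*r2)*K[0,0]+K[:2,2]
def crop(d,u0,v0,w,h,s,name):
    im=d["image"][v0:v0+h,u0:u0+w,::-1]
    im=cv2.resize(im,None,fx=s,fy=s,interpolation=cv2.INTER_CUBIC); 
    for u in range((u0+9)//10*10,u0+w,10): cv2.putText(im,str(u),(int((u-u0+.5)*s),9),0,.3,(0,0,255),1); cv2.line(im,(int((u-u0+.5)*s),10),(int((u-u0+.5)*s),16),(0,0,255),1)
    for v in range((v0+9)//10*10,v0+h,10): cv2.putText(im,str(v),(0,int((v-v0+.5)*s)),0,.3,(0,0,255),1); cv2.line(im,(20,int((v-v0+.5)*s)),(26,int((v-v0+.5)*s)),(0,0,255),1)
    cv2.imwrite("pics/"+name,im)
E
python3 - <<'E'
from bench import arm
from h import *
import pickle
t=arm.get_image("top"); s=arm.get_image("side")
pickle.dump((t,s),open("img.pkl","wb"))
a=1
crop(t,180,160,100,50,7,"tr.png"); crop(t,395,175,90,50,7,"tc.png"); crop(s,245,195,75,105,5.5,"sr.png")
E
python3 -c "
import cv2,numpy as np
a=cv2.imread('pics/tr.png');b=cv2.imread('pics/tc.png');w=max(a.shape[1],b.shape[1])
b=cv2.copyMakeBorder(b,0,0,0,w-b.shape[1],0)
c=np.vstack([a,b])[:600];cv2.imwrite('pics/both.png',np.vstack([a,b])[:600]);print(c.shape,np.vstack([a,b]).shape)"
```

```text
(600, 700, 3) (700, 700, 3)
```

View pics/both.png

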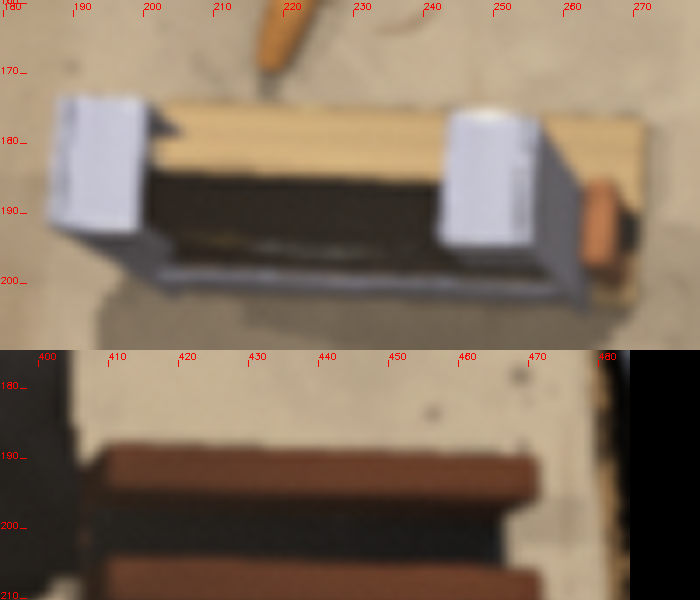

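View pics/sr.png

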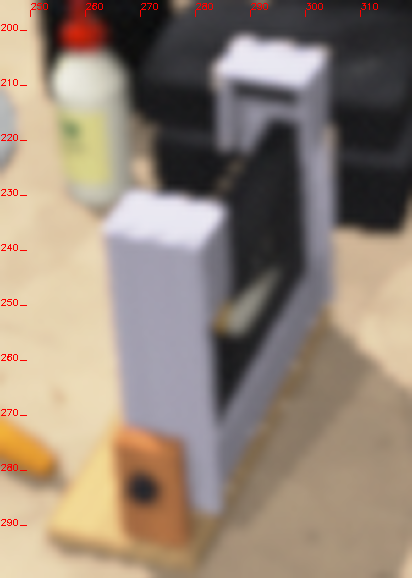

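Left cap top spans about (187–199, 173–192) and the right about (242–256, 176–194), both in the top view. The lip's bright edge runs (203,198)→(262,201). The cradle slot lies between rows 195 and 204, from column 408 to 471. In the side view the cap tops are near (264–286, 230–240) and (284–303, 202–212). Next I'll fit the poses.

```bash
cat > fit.py <<'E'
from h import *; import pickle
from scipy.optimize import least_squares
t,s=pickle.load(open("img.pkl","rb"))
def W(p,pts):
    pts=np.array(pts,float);c,n=np.cos(p[2]),np.sin(p[2]);q=pts.copy()
    q[:,0]=p[0]+c*pts[:,0]-n*pts[:,1]; q[:,1]=p[1]+n*pts[:,0]+c*pts[:,1]; return q
def caps(p):
    z,a,b,w=p[3:7]
    return [[b,w,z],[b,52,z],[a,52,z],[a,w,z],[b,-52,z],[b,-w,z],[a,-w,z],[a,-52,z]]
tp=np.array([[188,173.5],[199.7,173.8],[198.8,192.7],[186.3,191.3],[243.5,175.5],[256,176.5],[254.7,194.5],[242,194.3]])
sp=np.array([[268.5,230],[283,232.5],[282,240],[264,237.5]])  # unused detail
back=np.array([[202,184.2],[241,185.6]])
def f(p):
    C=W(p,caps(p)); r=[(w2pix(t,C)-tp).ravel()]
    S=w2pix(s,C)
    # side: near cap (+y): b,w -> left near; a,w ->right near; far cap
    so=np.array([[264,237],[268.5,230.2],[286,232],[282,240],[287,201.5],[284,209],[300.8,212],[303,203.5]])
    r.append(.7*(S-so).ravel())
    B=w2pix(t,W(p,[[9.5,45,145],[9.5,-45,145]]))
    r.append((B[:,1]-back[:,1]))
    r.append([(p[4]+20)/3,(p[5]-26)/3,(p[6]-81)/2])
    return np.concatenate(r)
if __name__=="__main__":
    g=pix2w(t,(221,184),180);print(g)
    o=least_squares(f,[g[0],g[1],0,180,-20,26,81],loss="soft_l1")
    print(np.round(o.x,3),np.round(f(o.x),1),o.cost); p=o.x
    h=p[3]-162; print("lift est",h)
    print("lip top front edge",w2pix(t,W(p,[[-16.5,78,41+h],[-16.5,-78,41+h]])),w2pix(s,W(p,[[-16.5,78,41+h],[-16.5,-78,41+h]])))
    # cradle
    cp=np.array([[408,194.5],[470.5,195.5],[408,204],[470.5,205.5],[408.5,188],[471,190]])
    def g2(q): return (w2pix(t,W(q,[[12.5,85,55],[12.5,-85,55],[-12.5,85,55],[-12.5,-85,55],[32.5,85,55],[32.5,-85,55]]))-cp).ravel()
    g=pix2w(t,(439,200),55);c=least_squares(g2,[g[0],g[1],0]);print("cradle",c.x,np.round(g2(c.x),1))
    for n,d in(("t",t),("s",s)):
        im=d["image"][:,:,::-1].copy();im=cv2.resize(im,None,fx=6,fy=6,interpolation=cv2.INTER_CUBIC)
        def dot(P,col):
            for u in w2pix(d,P): cv2.circle(im,tuple(((u+.5)*6).astype(int)),3,col,-1)
        dot(W(p,caps(p)),(0,0,255)); dot(W(p,[[x,y,zz] for x in(-9.5,9.5) for y in(-75,-45,0,45,75) for zz in(145,)]),(0,255,0))
        dot(W(p,[[-16.5,y,41+h] for y in(-78,-40,0,40,78)]),(255,0,255)); dot(W(p,[[12.5,y,77] for y in(-78,0,78)]),(0,255,255))
        dot(W(c.x,[[x,y,55] for x in(-32.5,-12.5,12.5,32.5) for y in(-85,85)]),(0,255,0))
        if n=="t": A=im[160*6:220*6,180*6:280*6]; B=im[175*6:220*6,400*6:480*6]
        else: S=im[195*6:295*6,248*6:312*6]
    cv2.imwrite("pics/ov.png",cv2.resize(np.vstack([A,cv2.copyMakeBorder(B,0,0,0,A.shape[1]-B.shape[1],0)]),None,fx=.95,fy=.95)); cv2.imwrite("pics/ovs.png",S)
E
python3 fit.py
```

```text
[507.81931205 255.51233956 180.        ]
[ 5.03938e+02  2.55192e+02 -4.50000e-02  1.80922e+02 -1.90130e+01
  2.63710e+01  8.13440e+01] [ 0.2 -0.   0.6  0.2 -0.1 -0.3  0.1  0.7 -0.1  0.1 -0.4 -0.4 -0.4  0.1
  0.  -0.2  0.  -0.3  0.3 -0.3  0.1  0.5 -0.3 -0.1 -1.6  4.4  3.3 -4.7
  2.5 -5.1 -1.6  4.8 -0.2 -0.2  0.3  0.1  0.2] 22.590138565301537
lift est 18.921528811206883
lip top front edge [[202.23470014 199.61365044]
 [260.34633049 201.87183339]] [[284.30619636 277.39770726]
 [304.71409085 241.21122027]]
cradle [ 4.86792399e+02 -3.03980563e+02 -3.19096332e-02] [-0.1  0.3  0.4  0.9  0.  -0.1  0.7  0.1 -0.6 -0.5 -0.4 -0.8]
```

```bash
sed -i 's/\[287,201.5\],\[284,209\],\[300.8,212\],\[303,203.5\]/[284,209],[287,201.5],[303,203.5],[300.8,212]/' fit.py; python3 fit.py
```

```text
[507.81931205 255.51233956 180.        ]
[ 5.04064e+02  2.55310e+02 -4.20000e-02  1.80559e+02 -1.89300e+01
  2.66360e+01  8.17940e+01] [-0.  -0.   0.6  0.1 -0.1 -0.3 -0.   0.7 -0.1 -0.1 -0.3 -0.6 -0.2 -0.1
  0.1 -0.3 -0.1 -0.1  0.3 -0.2  0.1  0.6 -0.3  0.   0.4 -0.7  1.1  0.6
  0.9  0.9 -0.2 -1.1 -0.2 -0.3  0.4  0.2  0.4] 3.291025223049944
lift est 18.55853792130904
lip top front edge [[202.24198758 199.67751763]
 [260.34701051 201.76237425]] [[284.34612581 277.53446679]
 [304.59212849 241.30769228]]
cradle [ 4.86792399e+02 -3.03980563e+02 -3.19096332e-02] [-0.1  0.3  0.4  0.9  0.  -0.1  0.7  0.1 -0.6 -0.5 -0.4 -0.8]
```

View pics/ov.png

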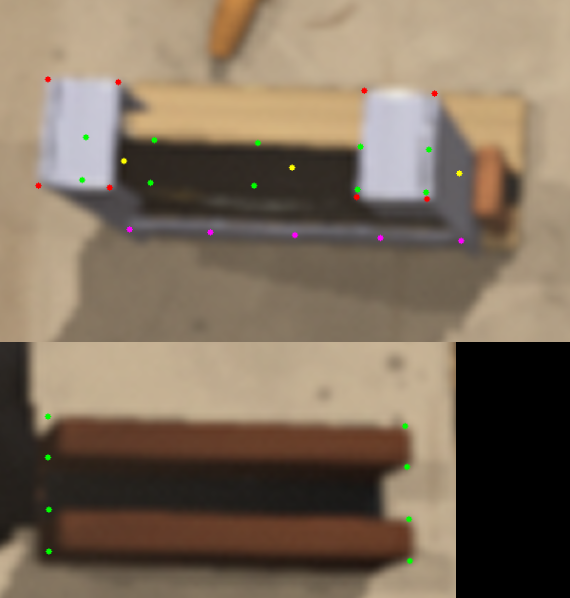

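View pics/ovs.png

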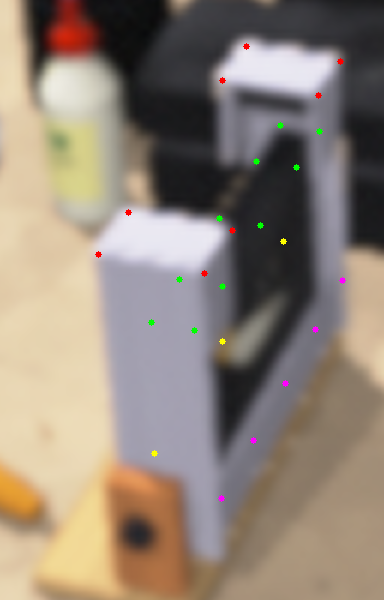

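The overlay fits to within about 1 px, and the side view suggests a lip height corresponding to a lift of roughly 19–27 mm, which I'll settle by feel. Now I'll plan the approach.

```bash
cat > go.py <<'E'
# usage: go.py yaw_deg tilt_deg x y z  -> turn (deg, tool axes) and shift (mm, tool axes AFTER the turn)
import sys; from h import *; from bench import arm
yaw,tilt,x,y,z=map(float,sys.argv[1:6]); s=arm.read_state()
c=R.from_euler("z",yaw,degrees=True)*R.from_euler("y",tilt,degrees=True)
M=c*R.from_matrix(np.array([[0,-1,0],[-1,0,0],[0,0,-1.]]))  # tool x=-rack y, tool y=-rack x
r=R.from_quat(s["ee_rot"])
d=np.array([x,y,z])-s["position"]
print("turn",np.round((r.inv()*M).as_rotvec(degrees=True),2),"shift after",np.round(M.inv().apply(d),1),"shift now axes",np.round(r.inv().apply(d),1))
print("F",np.round(s["contact_force"],2),"rack-frame err",np.round(c.inv().apply(-d),1),"j",np.round(s["joints"],2),s["clock"])
E
python3 go.py -2.4 0 504 255.3 255
```

```text
turn [ 7.000e-02  3.000e-02 -6.154e+01] shift after [-8.254e+02 -1.952e+02  6.000e-01] shift now axes [-564.9  632.7    1.4]
F [-0.43  0.16  0.29] rack-frame err [-1.952e+02 -8.254e+02  6.000e-01] j [-0.86  0.39  0.01 -0.   -1.19 -0.26] 0.2
```

```bash
python3 -m pendant '[[0,0,-0.005,0,0,-7.7,0.0854],[0,0,-0.005,0,0,-7.7,0.0854],[0,0,-0.005,0,0,-7.7,0.0854],[0,0,-0.005,0,0,-7.7,0.0854],[0,0,-0.005,0,0,-7.7,0.0854],[0,0,-0.005,0,0,-7.7,0.0854],[0,0,0,0,0,-7.7,0.0854],[0,0,0,0,0,-7.6,0.0854]]'; python3 -m pendant '[[-0.03,-0.007,0,0,0,0,0.0854],[-0.04,-0.0095,0,0,0,0,0.0854],[-0.04,-0.0095,0,0,0,0,0.0854],[-0.04,-0.0095,0,0,0,0,0.0854],[-0.04,-0.0095,0,0,0,0,0.0854],[-0.04,-0.0095,0,0,0,0,0.0854],[-0.04,-0.0095,0,0,0,0,0.0854],[-0.04,-0.0095,0,0,0,0,0.0854],[-0.04,-0.0095,0,0,0,0,0.0854],[-0.04,-0.0095,0,0,0,0,0.0854],[-0.04,-0.0095,0,0,0,0,0.0854],[-0.04,-0.0095,0,0,0,0,0.0854]]'
python3 -m pendant '[[-0.04,-0.0095,0,0,0,0,0.0854],[-0.04,-0.0095,0,0,0,0,0.0854],[-0.04,-0.0095,0,0,0,0,0.0854],[-0.04,-0.0095,0,0,0,0,0.0854],[-0.04,-0.0095,0,0,0,0,0.0854],[-0.04,-0.0095,0,0,0,0,0.0854],[-0.04,-0.0095,0,0,0,0,0.0854],[-0.03,-0.0095,0,0,0,0,0.0854],[-0.02,-0.0065,0,0,0,0,0.0854],[-0.01,0,0,0,0,0,0.0854],[0,0,0,0,0,0,0.0854]]'; python3 go.py -2.4 0 504 255.3 136
```

```text
clock: 1.0
position: [274.6, -561.3, 286.2]
ee_rot: [-0.694, 0.72, 0.0, 0.0]
contact_force: [-0.1, -0.3, -0.7]
gripper_width: 85.6
grasp_force: 0.0
clock: 2.2
position: [405.9, -95.0, 286.5]
ee_rot: [-0.692, 0.722, -0.0, 0.0]
contact_force: [0.4, -0.6, 0.8]
gripper_width: 85.1
grasp_force: 0.0
clock: 3.3
position: [502.6, 240.2, 285.7]
ee_rot: [-0.692, 0.722, 0.0, -0.001]
contact_force: [0.1, -0.8, 0.4]
gripper_width: 85.3
grasp_force: 0.0
turn [ 0.06 -0.04  0.02] shift after [-15.1  -0.8 149.7] shift now axes [-15.2  -0.9 149.7]
F [ 0.14 -0.84  0.44] rack-frame err [ -0.8 -15.1 149.7] j [ 0.74  0.25 -0.11 -0.   -1.21 -0.78] 3.3
```

```bash
python3 -m pendant '[[-0.015,-0.001,0.02,0,0,0,0.0854],[0,0,0.03,0,0,0,0.0854],[0,0,0.01,0,0,0,0.0854],[0,0,0,0,0,0,0.0854],[0,0,0,0,0,0,0.0854]]'; python3 - <<'E'
from bench import arm
from h import *
t=arm.get_image("top"); s=arm.get_image("side"); st=arm.read_state()
r=R.from_quat(st["ee_rot"])
for n,d in(("t",t),("s",s)):
    print(n,w2pix(d,np.array([st["position"]+r.apply([0,yy,zz]) for zz in(25,6,-30) for yy in(-57,0,57)])).round(1).tolist())
crop(t,180,130,100,75,5,"a.png");crop(s,240,150,80,110,5,"b.png")
a=cv2.imread("pics/a.png");b=cv2.imread("pics/b.png")
H=max(a.shape[0],b.shape[0]);p=lambda x:cv2.copyMakeBorder(x,0,H-x.shape[0],0,0,0)
o=np.hstack([p(a),p(b)]);o=cv2.resize(o,None,fx=.88,fy=.88);print(o.shape);cv2.imwrite("pics/ab.png",o)
E
```

```text
clock: 3.8
position: [505.1, 254.1, 227.6]
ee_rot: [-0.692, 0.722, -0.0, 0.001]
contact_force: [-0.3, -0.1, 0.8]
gripper_width: 85.2
grasp_force: 0.0
t [[220.9, 159.5], [219.0, 183.0], [217.1, 207.0], [219.0, 157.3], [217.0, 181.3], [215.0, 205.7], [215.1, 153.0], [213.0, 177.9], [210.9, 203.2]]
s [[265.0, 209.1], [285.8, 212.4], [307.2, 215.9], [264.4, 202.7], [285.4, 206.1], [307.0, 209.5], [263.2, 190.4], [284.6, 193.6], [306.5, 196.9]]
(484, 792, 3)
```

View pics/ab.png

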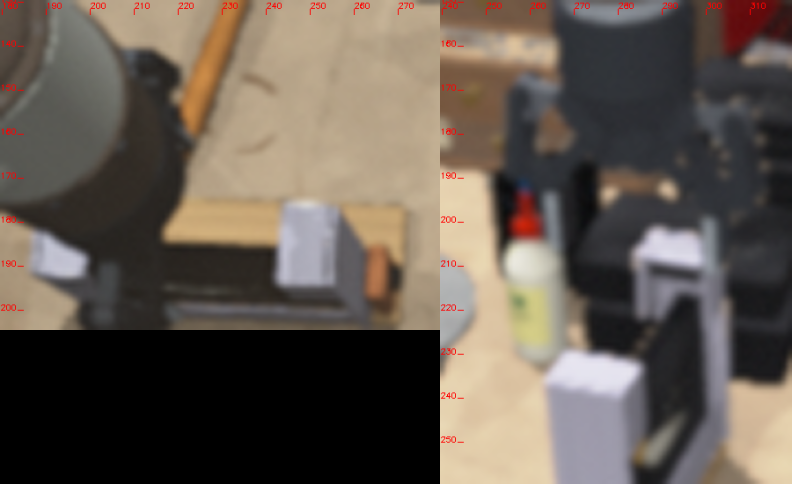

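The side view shows the pads at columns ~266 and ~301, straddling the panel as predicted to about 1 px, and the panel runs between the caps. Descending.

```bash
python3 -m pendant '[[-0.001,0.001,0.015,0,0,0,0.0854],[0,0,0.025,0,0,0,0.0854],[0,0,0.025,0,0,0,0.0854],[0,0,0.015,0,0,0,0.0854],[0,0,0.008,0,0,0,0.0854],[0,0,0.004,0,0,0,0.0854],[0,0,0,0,0,0,0.0854],[0,0,0,0,0,0,0.0854]]'; python3 go.py -2.4 0 504 255.3 136
```

```text
clock: 4.7
position: [504.2, 256.0, 135.4]
ee_rot: [-0.692, 0.722, -0.0, 0.001]
contact_force: [0.7, 0.3, -0.2]
gripper_width: 85.3
grasp_force: 0.0
turn [-0.1   0.08 -0.03] shift after [ 0.7  0.1 -0.6] shift now axes [ 0.7  0.1 -0.6]
F [ 0.7   0.25 -0.22] rack-frame err [ 0.1  0.7 -0.6] j [ 0.76  0.4  -0.3   0.   -0.87 -0.8 ] 4.7
```

```bash
python3 -m pendant '[[0,0,0,0,0,0,0.05],[0,0,0,0,0,0,0.03],[0,0,0,0,0,0,0.026],[0,0,0,0,0,0,0.024],[0,0,0,0,0,0,0.024]]';python3 -m pendant '[[0,0,0,0,0,0,0.021],[0,0,0,0,0,0,0.019],[0,0,0,0,0,0,0.018]]';python3 -m pendant '[[0,0,0,0,0,0,0.016],[0,0,0,0,0,0,0.016]]'; python3 -m pendant '[[0,0,0,0,0,0,0.013],[0,0,0,0,0,0,0.013]]'
```

```text
clock: 5.2
position: [503.6, 255.6, 134.4]
ee_rot: [-0.692, 0.722, -0.0, 0.0]
contact_force: [-0.5, -0.1, 1.0]
gripper_width: 24.2
grasp_force: 0.0
clock: 5.5
position: [503.8, 255.6, 134.4]
ee_rot: [-0.692, 0.722, -0.0, 0.0]
contact_force: [0.8, -0.2, 0.1]
gripper_width: 18.1
grasp_force: 30.5
clock: 5.7
position: [503.8, 255.7, 134.5]
ee_rot: [-0.692, 0.722, -0.0, 0.0]
contact_force: [0.8, 0.7, 1.8]
gripper_width: 18.6
grasp_force: 58.7
clock: 5.9
position: [503.8, 255.7, 134.5]
ee_rot: [-0.692, 0.722, -0.0, 0.0]
contact_force: [0.2, -0.7, 1.3]
gripper_width: 18.2
grasp_force: 58.8
```

```bash
python3 -m pendant '[[0,0,0,0,0,0,0.0175],[0,0,0,0,0,0,0.0175],[0,0,0,0,0,0,0.0175]]'; python3 -m pendant '[[0,0,-0.003,0,0,0,0.0175],[0,0,-0.003,0,0,0,0.0175],[0,0,0,0,0,0,0.0175],[0,0,0,0,0,0,0.0175]]'
```

```text
clock: 6.2
position: [503.8, 255.7, 134.5]
ee_rot: [-0.692, 0.722, -0.0, 0.0]
contact_force: [0.8, 0.7, 1.0]
gripper_width: 18.0
grasp_force: 58.8
clock: 6.6
position: [503.3, 255.4, 140.1]
ee_rot: [-0.692, 0.722, 0.0, -0.0]
contact_force: [0.3, -0.7, -2.1]
gripper_width: 18.4
grasp_force: 58.5
```

```bash
for i in 1; do python3 -m pendant '[[0,0,-0.001,0,0,0,0.0175],[0,0,-0.001,0,0,0,0.0175],[0,0,0,0,0,0,0.0175]]'; done; python3 -m pendant '[[0,0,-0.001,0,0,0,0.0175],[0,0,-0.001,0,0,0,0.0175],[0,0,0,0,0,0,0.0175]]';  python3 -m pendant '[[0,0,-0.001,0,0,0,0.0175],[0,0,0,0,0,0,0.0175],[0,0,0,0,0,0,0.0175]]'
```

```text
clock: 6.9
position: [503.6, 255.6, 142.4]
ee_rot: [-0.692, 0.722, 0.0, 0.0]
contact_force: [0.2, -0.3, -1.2]
gripper_width: 18.7
grasp_force: 58.5
clock: 7.2
position: [503.7, 255.6, 144.5]
ee_rot: [-0.692, 0.722, -0.0, 0.0]
contact_force: [1.1, 0.5, -2.0]
gripper_width: 18.5
grasp_force: 58.5
clock: 7.5
position: [503.6, 255.5, 145.4]
ee_rot: [-0.692, 0.722, 0.0, 0.0]
contact_force: [-0.1, 0.2, -1.7]
gripper_width: 18.5
grasp_force: 58.5
```

```bash
for i in 1; do python3 -m pendant '[[0,0,-0.001,0,0,0,0.0175],[0,0,0,0,0,0,0.0175]]'; python3 -m pendant '[[0,0,-0.001,0,0,0,0.0175],[0,0,0,0,0,0,0.0175]]'; done | grep -E 'pos|cont'
```

```text
position: [503.7, 255.6, 146.4]
contact_force: [-0.1, 0.2, -1.7]
position: [503.7, 255.6, 147.5]
contact_force: [0.5, 0.0, -1.3]
```

```bash
(python3 -m pendant '[[0,0,-0.001,0,0,0,0.0175],[0,0,0,0,0,0,0.0175]]'; python3 -m pendant '[[0,0,-0.001,0,0,0,0.0175],[0,0,0,0,0,0,0.0175]]') | grep -E 'pos|cont'
```

```text
position: [503.7, 255.6, 148.5]
contact_force: [-0.6, -0.3, -2.0]
position: [503.7, 255.6, 149.5]
contact_force: [0.4, 0.0, -1.4]
```

```bash
(python3 -m pendant '[[0,0,-0.001,0,0,0,0.0175],[0,0,0,0,0,0,0.0175]]') | grep -E 'pos|cont'
```

```text
position: [503.7, 255.6, 150.5]
contact_force: [-0.3, 0.0, -1.0]
```

```bash
(python3 -m pendant '[[0,0,-0.001,0,0,0,0.0175],[0,0,0,0,0,0,0.0175]]') | grep -E 'pos|cont'
```

```text
position: [503.7, 255.6, 151.5]
contact_force: [0.1, -1.2, -1.6]
```

```bash
(python3 -m pendant '[[0,0,-0.001,0,0,0,0.0175],[0,0,0,0,0,0,0.0175]]') | grep -E 'pos|cont'
```

```text
position: [503.6, 255.6, 152.4]
contact_force: [-0.5, -0.2, -1.3]
```

```bash
(python3 -m pendant '[[0,0,-0.001,0,0,0,0.0175],[0,0,0,0,0,0,0.0175]]') | grep -E 'pos|cont'
```

```text
position: [503.7, 255.6, 153.5]
contact_force: [-0.4, 0.0, -1.9]
```

```bash
(python3 -m pendant '[[0,0,-0.001,0,0,0,0.0175],[0,0,0,0,0,0,0.0175]]') | grep -E 'pos|cont'
```

```text
position: [503.5, 255.5, 154.3]
contact_force: [-0.3, 0.5, -2.0]
```

```bash
(python3 -m pendant '[[0,0,-0.001,0,0,0,0.0175],[0,0,0,0,0,0,0.0175]]') | grep -E 'pos|cont'
```

```text
position: [503.5, 255.5, 154.9]
contact_force: [0.7, 0.6, -4.5]
```

```bash
(python3 -m pendant '[[0,0,-0.001,0,0,0,0.0175],[0,0,0,0,0,0,0.0175]]') | grep -E 'pos|cont'
```

```text
position: [503.4, 255.5, 155.5]
contact_force: [1.7, 0.8, -8.0]
```

Stops felt at TCP z ≈ 154.3, a lift of about 19.8 mm. I'll ease about 1 mm, then feel gently backwards for the rail to confirm x.

```bash
(python3 -m pendant '[[0,0,0.0015,0,0,0,0.0175],[0,0,0.0015,0,0,0,0.0175],[0,0,0,0,0,0,0.0175],[0,0,0,0,0,0,0.0175]]'; python3 -m pendant '[[0,-0.0015,0,0,0,0,0.0175],[0,0,0,0,0,0,0.0175],[0,0,0,0,0,0,0.0175]]'; ) | grep -E 'pos|cont'; python3 go.py -2.4 0 504 255.3 153.3
```

```text
position: [503.8, 255.7, 153.9]
contact_force: [1.1, -0.3, -2.1]
position: [505.2, 255.5, 153.5]
contact_force: [-0.3, 0.7, -2.0]
turn [-0.01  0.01 -0.05] shift after [0.3 1.2 0.2] shift now axes [0.3 1.2 0.2]
F [-0.25  0.73 -2.04] rack-frame err [1.2 0.3 0.2] j [ 0.75  0.38 -0.28  0.   -0.91 -0.8 ] 10.4
```

```bash
(python3 -m pendant '[[0,-0.0008,0,0,0,0,0.0175],[0,0,0,0,0,0,0.0175],[0,0,0,0,0,0,0.0175]]') | grep -E 'pos|cont'
```

```text
position: [505.9, 255.4, 153.3]
contact_force: [-0.2, 0.4, -1.4]
```

```bash
(python3 -m pendant '[[0,-0.0007,0,0,0,0,0.0175],[0,0,0,0,0,0,0.0175],[0,0,0,0,0,0,0.0175]]') | grep -E 'pos|cont'
```

```text
position: [506.6, 255.4, 153.3]
contact_force: [0.4, 0.1, -1.9]
```

```bash
(python3 -m pendant '[[0,-0.0007,0,0,0,0,0.0175],[0,0,0,0,0,0,0.0175],[0,0,0,0,0,0,0.0175]]') | grep -E 'pos|cont'
```

```text
position: [507.3, 255.4, 153.3]
contact_force: [0.5, -0.3, -1.9]
```

```bash
(python3 -m pendant '[[0,-0.0007,0,0,0,0,0.0175],[0,0,0,0,0,0,0.0175],[0,0,0,0,0,0,0.0175]]') | grep -E 'pos|cont'
```

```text
position: [507.7, 255.3, 153.2]
contact_force: [-1.5, -0.5, -0.7]
```

```bash
(python3 -m pendant '[[0,-0.0006,0,0,0,0,0.0175],[0,0,0,0,0,0,0.0175],[0,0,0,0,0,0,0.0175]]') | grep -E 'pos|cont'; python3 go.py -2.4 0 504 255.3 153.3
```

```text
position: [507.9, 255.2, 153.1]
contact_force: [-4.1, 0.9, -0.4]
turn [ 0.09 -0.03 -0.06] shift after [ 0.   3.9 -0.2] shift now axes [ 0.1  3.9 -0.2]
F [-4.14  0.86 -0.37] rack-frame err [ 3.9  0.  -0.2] j [ 0.75  0.39 -0.27 -0.   -0.91 -0.79] 11.9
```

The rail is touched at x ≈ 507.5, so the rack origin is at x ≈ 504.5, which agrees with the vision fit. Now the tilt rows.

```bash
cat > tilt.py <<'E'
import numpy as np
# TCP path rel. rack (x from 504.5, z world); ft=front top edge
def tcp(th):
    c,s=np.cos(np.radians(th)),np.sin(np.radians(th)); ft=np.array([-7+7*th/22,154.3+10.5-1.05])
    return ft-np.array([-9.5*c+10.5*s,9.5*s+10.5*c])
for th in range(0,22,2):
    d=tcp(th+2)-tcp(th); c,s=np.cos(np.radians(th)),np.sin(np.radians(th))
    print(th+2,"y %.2f z %.2f"%(-(d[0]*c-d[1]*s),-(d[0]*s+d[1]*c)),"world x %.1f z %.1f"%(504.5+tcp(th+2)[0],tcp(th+2)[1]))
print(tcp(0))
E
python3 tilt.py; (python3 -m pendant '[[0,0.001,0,0,0,0,0.0175],[0,0.0006,0,0,0,0,0.0175],[0,0,0,0,0,0,0.0175]]') | grep -E 'pos|cont'
```

```text
2 y -0.26 z 0.33 world x 507.3 z 152.9
4 y -0.26 z 0.30 world x 507.5 z 152.6
6 y -0.26 z 0.28 world x 507.8 z 152.3
8 y -0.26 z 0.26 world x 508.0 z 152.0
10 y -0.26 z 0.24 world x 508.2 z 151.8
12 y -0.25 z 0.21 world x 508.4 z 151.5
14 y -0.25 z 0.19 world x 508.6 z 151.3
16 y -0.25 z 0.17 world x 508.8 z 151.0
18 y -0.24 z 0.15 world x 509.0 z 150.8
20 y -0.23 z 0.13 world x 509.2 z 150.6
22 y -0.23 z 0.11 world x 509.4 z 150.5
[  2.5  153.25]
position: [507.4, 255.5, 153.5]
contact_force: [0.5, 0.6, -2.1]
```

```bash
(python3 -m pendant '[[0,0.0003,0.0002,0,0,0,0.0175],[0,-0.00026,0.0003,-2,0,0,0.0175],[0,-0.00026,0.0003,-2,0,0,0.0175],[0,0,0,0,0,0,0.0175],[0,0,0,0,0,0,0.0175]]') | grep -E 'pos|cont'; python3 go.py -2.4 4 507.5 255.3 152.6
```

```text
position: [507.7, 255.4, 152.5]
contact_force: [-0.1, -0.9, -1.7]
turn [-0.08  0.02 -0.05] shift after [ 0.1  0.2 -0.1] shift now axes [ 0.1  0.2 -0.1]
F [-0.13 -0.91 -1.75] rack-frame err [ 0.2  0.1 -0.1] j [ 0.73  0.41 -0.21 -0.06 -1.   -0.74] 12.7
```

```bash
(python3 -m pendant '[[0,-0.00026,0.00028,-2,0,0,0.0175],[0,-0.00026,0.00026,-2,0,0,0.0175],[0,-0.00026,0.00024,-2,0,0,0.0175],[0,0,0,0,0,0,0.0175],[0,0,0,0,0,0,0.0175]]') | grep -E 'pos|cont'; python3 go.py -2.4 10 508.2 255.3 151.8
```

```text
position: [507.8, 255.2, 151.6]
contact_force: [0.2, 0.3, -0.9]
turn [-0.06 -0.01 -0.05] shift after [-0.1 -0.3 -0.3] shift now axes [-0.1 -0.3 -0.3]
F [ 0.22  0.27 -0.94] rack-frame err [-0.3 -0.1 -0.3] j [ 0.69  0.45 -0.13 -0.13 -1.12 -0.67] 13.2
```

```bash
(python3 -m pendant '[[0,-0.0004,0.0001,-2,0,0,0.0175],[0,-0.0003,0.0001,-2,0,0,0.0175],[0,-0.00026,0.00017,-2,0,0,0.0175],[0,0,0,0,0,0,0.0175],[0,0,0,0,0,0,0.0175]]') | grep -E 'pos|cont'; python3 go.py -2.4 16 508.8 255.3 151.0
```

```text
position: [508.5, 255.2, 151.0]
contact_force: [-0.4, -0.3, -1.4]
turn [-0.06 -0.01 -0.04] shift after [-0.1 -0.3 -0.1] shift now axes [-0.1 -0.3 -0.1]
F [-0.4  -0.3  -1.38] rack-frame err [-0.3 -0.1 -0.1] j [ 0.66  0.5  -0.04 -0.19 -1.25 -0.62] 13.7
```

```bash
(python3 -m pendant '[[0,-0.00024,0.00015,-2,0,0,0.0175],[0,-0.00024,0.00013,-2,0,0,0.0175],[0,-0.00024,0.00011,-2,0,0,0.0175],[0,0,0,0,0,0,0.0175],[0,0,0,0,0,0,0.0175]]') | grep -E 'pos|cont'; python3 go.py -2.4 22 509.4 255.3 150.5
```

```text
position: [509.1, 255.3, 150.5]
contact_force: [0.1, 0.6, -1.4]
turn [-0.06  0.   -0.04] shift after [-0.  -0.3 -0.1] shift now axes [-0.  -0.3 -0.1]
F [ 0.11  0.61 -1.41] rack-frame err [-0.3 -0.  -0.1] j [ 0.63  0.55  0.03 -0.24 -1.37 -0.58] 14.2
```

No contact through the tilt. Now sliding down in the panel's plane.

```bash
(python3 -m pendant '[[0,0,0.002,0,0,0,0.0175],[0,0,0.003,0,0,0,0.0175],[0,0,0.003,0,0,0,0.0175],[0,0,0.002,0,0,0,0.0175],[0,0,0,0,0,0,0.0175]]') | grep -E 'pos|cont'
```

```text
position: [505.2, 255.4, 140.8]
contact_force: [0.4, 1.0, -1.6]
```

```bash
(python3 -m pendant '[[0,0,0.004,0,0,0,0.0175],[0,0,0.004,0,0,0,0.0175],[0,0,0.002,0,0,0,0.0175],[0,0,0,0,0,0,0.0175]]') | grep -E 'pos|cont'
```

```text
position: [501.5, 255.5, 131.5]
contact_force: [-0.3, -0.0, -2.3]
```

```bash
(python3 -m pendant '[[0,0,0.004,0,0,0,0.0175],[0,0,0.004,0,0,0,0.0175],[0,0,0.002,0,0,0,0.0175],[0,0,0,0,0,0,0.0175]]';python3 -m pendant '[[0,0,0.004,0,0,0,0.0175],[0,0,0.004,0,0,0,0.0175],[0,0,0.002,0,0,0,0.0175],[0,0,0,0,0,0,0.0175],[0,0,0,0,0,0,0.0175]]') | grep -E 'pos|cont'; python3 go.py -2.4 22 494.3 255.3 113.4
```

```text
position: [497.8, 255.7, 122.3]
contact_force: [0.5, 0.1, -2.0]
position: [494.4, 255.9, 113.4]
contact_force: [1.3, 0.2, -1.1]
turn [-0.    0.01 -0.04] shift after [0.7 0.1 0. ] shift now axes [0.7 0.1 0. ]
F [ 1.28  0.16 -1.07] rack-frame err [0.1 0.7 0. ] j [ 0.64  0.57 -0.04 -0.25 -1.28 -0.57] 16.0
```

```bash
(python3 -m pendant '[[0,0.0037,0.0015,0,0,0,0.0175],[0,0.0046,0.0019,0,0,0,0.0175],[0,0.0046,0.0019,0,0,0,0.0175],[0,0.0046,0.0019,0,0,0,0.0175],[0,0,0,0,0,0,0.0175]]')| grep -E 'pos|cont'
```

```text
position: [474.6, 256.8, 113.5]
contact_force: [-0.1, 1.1, -1.9]
```

```bash
(python3 -m pendant '[[0,0.0074,0.003,0,0,0,0.0175],[0,0.0093,0.0038,0,0,0,0.0175],[0,0.0139,0.0056,0,0,0,0.0175],[0,0.0185,0.0075,0,0,0,0.0175],[0,0.0185,0.0075,0,0,0,0.0175],[0,0.0185,0.0075,0,0,0,0.0175],[0,0.0093,0.0038,0,0,0,0.0175],[0,0,0,0,0,0,0.0175],[0,0,0,0,0,0,0.0175]]')| grep -E 'pos|cont'; python3 go.py -1.8 0 380 250 260
```

```text
position: [374.0, 261.5, 113.8]
contact_force: [4.5, -0.2, -0.8]
turn [21.77  0.18 -0.52] shift after [  11.4   -6.3 -146.2] shift now axes [  11.1   48.2 -138.1]
F [ 4.54 -0.16 -0.83] rack-frame err [  -6.3   11.4 -146.2] j [ 0.78  0.42 -0.29 -0.3  -1.15 -0.66] 17.4
```

```bash
python3 - <<'E'
from h import *; import pickle
t,s=pickle.load(open("img.pkl","rb"))
for uv in[(240,262),(281,262),(285,226),(288,250),(222,258)]: print(uv,[pix2w(t,uv,z)[:2].round() for z in(0,40)])
E
(python3 -m pendant '[[0,0,0,0,0,0,0.0175]]')| grep -E 'pos|cont'
```

```text
(240, 262) [array([326., 240.]), array([325., 232.])]
(281, 262) [array([326., 127.]), array([325., 123.])]
(285, 226) [array([425., 117.]), array([421., 113.])]
(288, 250) [array([358., 108.]), array([356., 104.])]
(222, 258) [array([337., 290.]), array([336., 280.])]
position: [374.1, 261.5, 113.7]
contact_force: [4.6, -0.8, 0.3]
```

The foot is lightly touching the black case in front, at about 4.6 N. I'll back off and lift.

```bash
(python3 -m pendant '[[0,-0.0093,-0.0038,0,0,0,0.0175],[0,-0.0093,-0.0038,0,0,0,0.0175],[0,0,0,0,0,0,0.0175],[0,0,0,0,0,0,0.0175]]')| grep -E 'pos|cont'; python3 - <<'E'
from bench import arm
from h import *; import pickle
t0,s0=pickle.load(open("img.pkl","rb"))
t=arm.get_image("top");s=arm.get_image("side")
crop(t,185,190,130,140,4,"a.png");crop(s,290,190,130,140,4,"b.png")
a=cv2.imread("pics/a.png");b=cv2.imread("pics/b.png");o=cv2.resize(np.hstack([a,b]),None,fx=.76,fy=.76);print(o.shape);cv2.imwrite("pics/ab2.png",o)
# did the case move? phase-correlate its left-lower part
f=lambda d,r:cv2.cvtColor(d["image"],cv2.COLOR_RGB2GRAY)[r[1]:r[3],r[0]:r[2]].astype(np.float32)
for n,A,B,r in(("case",t0,t,(250,285,290,330)),("scraper",t0,t,(178,280,225,330)),("case side",s0,s,(355,250,420,290))): print(n,cv2.phaseCorrelate(f(A,r),f(B,r)))
E
```

```text
position: [392.4, 260.0, 112.6]
contact_force: [0.4, -0.3, -2.3]
(426, 790, 3)
case ((0.005339314568264086, 0.5456083228084943), 0.95871923605601)
scraper ((-0.38812201645538735, 0.3789037866780589), 0.3548078163464864)
case side ((0.01664000789247666, -0.07009959879011518), 0.8912936290105183)
```

View pics/ab2.png

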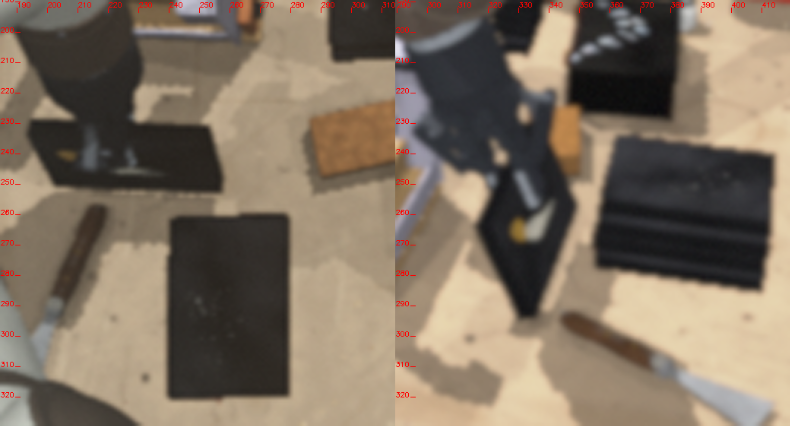

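The panel is held clear of the case at about x=345–400. The case hasn't moved in the side view (0.07 px shift). Lifting straight up, then levelling.

```bash
(python3 -m pendant '[[0,0.003,-0.008,0,0,0,0.0175],[0,0.0071,-0.0176,0,0,0,0.0175],[0,0.0071,-0.0176,0,0,0,0.0175],[0,0.0071,-0.0176,0,0,0,0.0175],[0,0.0071,-0.0176,0,0,0,0.0175],[0,0.0071,-0.0176,0,0,0,0.0175],[0,0.0071,-0.0176,0,0,0,0.0175],[0,0.0071,-0.0176,0,0,0,0.0175],[0,0.003,-0.008,0,0,0,0.0175],[0,0,0,0,0,0,0.0175]]';python3 -m pendant '[[0,0,0,3.8,0,0,0.0175],[0,0,0,6,0,0,0.0175],[0,0,0,6,0,0,0.0175],[0,0,0,6,0,-0.5,0.0175],[0,0,0,0,0,0,0.0175],[0,0,0,0,0,0,0.0175]]')| grep -E 'pos|cont|width|grasp'; python3 go.py -1.8 0 440 -304 265
```

```text
position: [393.3, 260.5, 264.6]
contact_force: [0.3, 0.1, -2.4]
gripper_width: 18.4
grasp_force: 58.6
position: [392.3, 260.0, 262.6]
contact_force: [0.2, 0.4, -1.7]
gripper_width: 18.4
grasp_force: 58.4
turn [ 0.35 -0.03 -0.1 ] shift after [562.3 -65.4  -2.4] shift now axes [562.1 -66.4  -2.5]
F [ 0.25  0.36 -1.7 ] rack-frame err [-65.4 562.3  -2.4] j [ 0.93  0.12 -0.34 -0.01 -1.12 -0.96] 19.6
```

```bash
(python3 -m pendant '[[0.02,-0.004,0,0.35,0,0,0.0175],[0.03,-0.006,0,0,0,0,0.0175],[0.04,-0.008,0,0,0,0,0.0175],[0.04,-0.008,0,0,0,0,0.0175],[0.04,-0.008,0,0,0,0,0.0175],[0.04,-0.008,0,0,0,0,0.0175],[0.04,-0.008,0,0,0,0,0.0175],[0.04,-0.008,0,0,0,0,0.0175],[0.04,-0.008,0,0,0,0,0.0175],[0.04,-0.008,0,0,0,0,0.0175]]';python3 -m pendant '[[0.04,-0.008,0,0,0,0,0.0175],[0.04,-0.008,0,0,0,0,0.0175],[0.04,-0.008,0,0,0,0,0.0175],[0.03,-0.006,0,0,0,0,0.0175],[0.025,-0.005,0,0,0,0,0.0175],[0.015,-0.003,0,0,0,0,0.0175],[0,0,0,0,0,0,0.0175],[0,0,0,0,0,0,0.0175]]')| grep -E 'pos|cont|width|grasp'; python3 go.py -1.8 0 487 -304 160
```

```text
position: [455.3, -114.1, 262.8]
contact_force: [1.6, 1.6, -1.3]
gripper_width: 18.4
grasp_force: 58.4
position: [486.0, -303.2, 262.5]
contact_force: [-0.0, 0.5, -1.8]
gripper_width: 18.2
grasp_force: 58.4
turn [-0.08  0.1  -0.2 ] shift after [  0.8  -1.  102.5] shift now axes [  1.   -0.9 102.5]
F [-0.04  0.46 -1.76] rack-frame err [ -1.    0.8 102.5] j [-0.28  0.29 -0.11 -0.   -1.17  0.24] 21.4
```

```bash
(python3 -m pendant '[[0.001,-0.0008,0.015,0,0,-0.2,0.0175],[0,0,0.025,0,0,0,0.0175],[0,0,0.03,0,0,0,0.0175],[0,0,0.025,0,0,0,0.0175],[0,0,0.01,0,0,0,0.0175],[0,0,0,0,0,0,0.0175],[0,0,0,0,0,0,0.0175]]')| grep -E 'pos|cont|width|grasp'; python3 go.py -1.8 0 487 -304 155; python3 - <<'E'
from bench import arm
from h import *; import pickle
from fit import W
t=arm.get_image("top");s=arm.get_image("side");pickle.dump((t,s),open("img2.pkl","wb"))
p=arm.read_state()["position"]
def ov(d,u0,v0,w,h,k):
    im=cv2.resize(d["image"][v0:v0+h,u0:u0+w,::-1],None,fx=k,fy=k,interpolation=cv2.INTER_CUBIC)
    def dot(P,c):
        for q in w2pix(d,P): cv2.circle(im,tuple(((q-[u0,v0]+.5)*k).astype(int)),2,c,-1)
    dot(W([p[0],p[1],-.0314],[[x,y,z] for x in(-9.5,9.5) for y in(-75,75) for z in(p[2]-89.5,p[2]+10.5)]),(0,255,0))
    dot(W([486.8,-304,-.0319],[[x,y,55] for x in(-32.5,-12.5,12.5,32.5) for y in(-85,85)]),(0,0,255))
    return im
a=ov(t,395,160,100,65,5);b=ov(s,270,135,75,75,6);H=max(a.shape[0],b.shape[0])
q=lambda x:cv2.copyMakeBorder(x,0,H-x.shape[0],0,0,0)
o=cv2.resize(np.hstack([q(a),q(b)]),None,fx=.84,fy=.84);print(o.shape);cv2.imwrite("pics/c.png",o)
E
```

```text
position: [488.1, -304.1, 159.5]
contact_force: [0.4, -0.3, -0.3]
gripper_width: 18.5
grasp_force: 58.3
turn [-0.26 -0.03  0.13] shift after [-0.1  1.1  4.5] shift now axes [-0.1  1.1  4.5]
F [ 0.45 -0.34 -0.26] rack-frame err [ 1.1 -0.1  4.5] j [-0.28  0.39 -0.25 -0.   -0.93  0.25] 22.1
(378, 798, 3)
```

View pics/c.png

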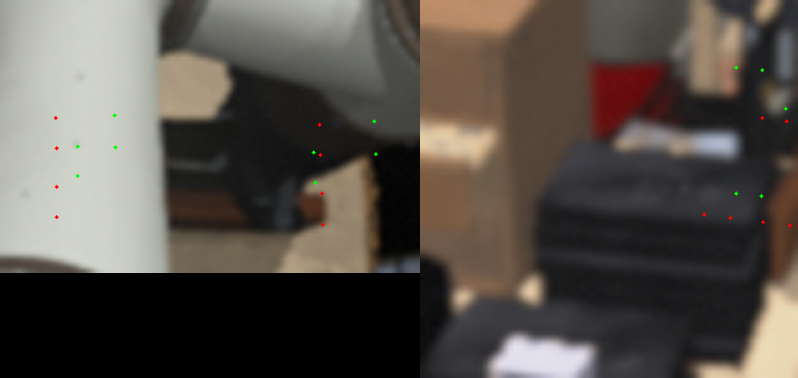

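Here the arm and the cases hide the cradle; only its right end shows, near (455–475, 205–215). I'll refine the cradle pose from the first picture's edge profiles instead.

```bash
python3 - <<'E'
from h import *; import pickle
t,s=pickle.load(open("img.pkl","rb"))
im=t["image"].astype(float)
for u in(415,440,463):
    print(u,[tuple(x.astype(int)) for x in im[184:218,u-3:u+4].mean(1)[:, [0,2]]])
for v in (191,208): print(v,im[v-1:v+2,402:412,0].mean(0).astype(int),im[v-1:v+2,466:476,0].mean(0).astype(int))
for r in(1,): 
  for x,n in((32.5,"bk out"),(12.5,"bk in"),(-12.5,"fr in"),(-32.5,"fr out")):
    print(n,[w2pix(t,[[486.8+x-(y)*-.0319*1,-304+y,55]])[0].round(2).tolist() for y in(65,0,-62)])
E
```

```text
415 [(np.int64(195), np.int64(145)), (np.int64(195), np.int64(146)), (np.int64(193), np.int64(144)), (np.int64(175), np.int64(126)), (np.int64(130), np.int64(78)), (np.int64(103), np.int64(47)), (np.int64(98), np.int64(42)), (np.int64(95), np.int64(41)), (np.int64(94), np.int64(41)), (np.int64(90), np.int64(39)), (np.int64(74), np.int64(34)), (np.int64(52), np.int64(27)), (np.int64(44), np.int64(24)), (np.int64(42), np.int64(26)), (np.int64(38), np.int64(28)), (np.int64(37), np.int64(29)), (np.int64(37), np.int64(30)), (np.int64(37), np.int64(29)), (np.int64(36), np.int64(30)), (np.int64(41), np.int64(30)), (np.int64(64), np.int64(34)), (np.int64(94), np.int64(41)), (np.int64(100), np.int64(43)), (np.int64(96), np.int64(42)), (np.int64(94), np.int64(41)), (np.int64(92), np.int64(40)), (np.int64(84), np.int64(37)), (np.int64(63), np.int64(30)), (np.int64(47), np.int64(26)), (np.int64(55), np.int64(34)), (np.int64(81), np.int64(56)), (np.int64(107), np.int64(77)), (np.int64(120), np.int64(87)), (np.int64(126), np.int64(92))]
440 [(np.int64(191), np.int64(144)), (np.int64(193), np.int64
[... 1741 characters left out ...]
 np.int64(41)), (np.int64(104), np.int64(40)), (np.int64(101), np.int64(39)), (np.int64(89), np.int64(35)), (np.int64(65), np.int64(26)), (np.int64(39), np.int64(17)), (np.int64(42), np.int64(24)), (np.int64(79), np.int64(54)), (np.int64(118), np.int64(85)), (np.int64(134), np.int64(98))]
191 [40 41 41 51 80 90 72 60 74 91] [109 110 110 109 113 132 167 192 194 189]
208 [ 80 103 104  93  72  53  47  53  70  88] [104 105 105 103 103 110 143 179 191 188]
bk out [[414.86, 187.73], [438.86, 188.35], [461.77, 188.95]]
bk in [[415.18, 194.99], [439.26, 195.62], [462.23, 196.21]]
fr in [[415.58, 204.12], [439.75, 204.75], [462.81, 205.36]]
fr out [[415.9, 211.48], [440.14, 212.12], [463.28, 212.72]]
```

The edges fit x ≈ 487.3, y ≈ -305 and yaw -1.8°. I'll align and go down carefully.

```bash
(python3 -m pendant '[[0.0008,0.0008,0.006,-0.2,0,0.1,0.0175],[0,0,0.006,0,0,0,0.0175],[0,0,0,0,0,0,0.0175],[0,0,0,0,0,0,0.0175]]')| grep -E 'pos|cont'; python3 go.py -1.8 0 487.3 -305 147
```

```text
position: [486.2, -305.0, 145.9]
contact_force: [0.6, -0.3, -1.1]
turn [ 0.09  0.03 -0.05] shift after [-0.1 -1.1 -1.1] shift now axes [-0.1 -1.1 -1.1]
F [ 0.63 -0.33 -1.08] rack-frame err [-1.1 -0.1 -1.1] j [-0.28  0.4  -0.27 -0.   -0.9   0.25] 22.6
```

```bash
(python3 -m pendant '[[0,-0.0009,0,0,0,0,0.0175],[0,0,0,0,0,0,0.0175],[0,0,0,0,0,0,0.0175]]';python3 -m pendant '[[0,0,0.002,0,0,0,0.0175],[0,0,0.002,0,0,0,0.0175],[0,0,0,0,0,0,0.0175],[0,0,0,0,0,0,0.0175]]')| grep -E 'pos|cont'
```

```text
position: [487.4, -305.1, 146.3]
contact_force: [-0.5, 0.3, -1.5]
position: [487.2, -305.0, 142.0]
contact_force: [0.4, 0.8, -2.0]
```

```bash
(python3 -m pendant '[[0,0,0.002,0,0,0,0.0175],[0,0,0.002,0,0,0,0.0175],[0,0,0.002,0,0,0,0.0175],[0,0,0,0,0,0,0.0175],[0,0,0,0,0,0,0.0175]]')| grep -E 'pos|cont'
```

```text
position: [487.2, -305.0, 136.1]
contact_force: [0.1, -0.2, -1.6]
```

```bash
(python3 -m pendant '[[0,0,0.003,0,0,0,0.0175],[0,0,0.003,0,0,0,0.0175],[0,0,0.003,0,0,0,0.0175],[0,0,0,0,0,0,0.0175]]';python3 -m pendant '[[0,0,0.003,0,0,0,0.0175],[0,0,0.003,0,0,0,0.0175],[0,0,0.003,0,0,0,0.0175],[0,0,0,0,0,0,0.0175],[0,0,0,0,0,0,0.0175]]';python3 -m pendant '[[0,-0.001,0,0,0,0,0.0175],[0,-0.0007,0,0,0,0,0.0175],[0,0,0,0,0,0,0.0175],[0,0,0,0,0,0,0.0175]]')| grep -E 'pos|cont'
```

```text
position: [486.8, -304.8, 126.5]
contact_force: [0.5, -0.3, -1.2]
position: [487.2, -305.0, 118.0]
contact_force: [0.6, 0.7, -2.1]
position: [489.0, -305.0, 118.2]
contact_force: [0.0, -0.4, -1.3]
```

```bash
(python3 -m pendant '[[0,-0.0007,0,0,0,0,0.0175],[0,0,0,0,0,0,0.0175],[0,0,0,0,0,0,0.0175]]')| grep -E 'pos|cont'
```

```text
position: [489.6, -305.1, 118.2]
contact_force: [0.4, 0.5, -2.2]
```

```bash
(python3 -m pendant '[[0,-0.0006,0,0,0,0,0.0175],[0,0,0,0,0,0,0.0175],[0,0,0,0,0,0,0.0175]]')| grep -E 'pos|cont'
```

```text
position: [490.2, -305.1, 118.1]
contact_force: [0.4, -0.5, -0.9]
```

```bash
(python3 -m pendant '[[0,-0.0006,0,0,0,0,0.0175],[0,0,0,0,0,0,0.0175],[0,0,0,0,0,0,0.0175]]')| grep -E 'pos|cont'
```

```text
position: [490.5, -305.1, 118.0]
contact_force: [-0.1, -0.4, -1.3]
```

```bash
(python3 -m pendant '[[0,-0.0006,0,0,0,0,0.0175],[0,0,0,0,0,0,0.0175],[0,0,0,0,0,0,0.0175]]')| grep -E 'pos|cont'
```

```text
position: [490.7, -305.0, 118.0]
contact_force: [-2.2, 0.9, -0.7]
```

The wall is felt at x ≈ 490.4, so the slot centre is at about 487.4, matching vision. Centring and lowering.

```bash
(python3 -m pendant '[[0,0.002,0,0,0,0,0.0175],[0,0.0016,0,0,0,0,0.0175],[0,0,0,0,0,0,0.0175]]';python3 -m pendant '[[0,0,0.003,0,0,0,0.0175],[0,0,0.003,0,0,0,0.0175],[0,0,0.003,0,0,0,0.0175],[0,0,0.002,0,0,0,0.0175],[0,0,0,0,0,0,0.0175],[0,0,0,0,0,0,0.0175]]')| grep -E 'pos|cont'; python3 go.py -1.8 0 487.4 -305 104.5
```

```text
position: [488.1, -305.1, 118.3]
contact_force: [-0.0, -0.2, -1.9]
position: [487.8, -305.0, 107.0]
contact_force: [-0.5, -0.2, -1.0]
turn [ 0.06  0.03 -0.04] shift after [-0.   0.4  2.5] shift now axes [-0.   0.4  2.5]
F [-0.51 -0.18 -1.  ] rack-frame err [ 0.4 -0.   2.5] j [-0.28  0.45 -0.31 -0.   -0.82  0.25] 27.2
```

```bash
(python3 -m pendant '[[0,0.0004,0.001,0,0,0,0.0175],[0,0,0.001,0,0,0,0.0175],[0,0,0,0,0,0,0.0175],[0,0,0,0,0,0,0.0175]]')| grep -E 'pos|cont'
```

```text
position: [487.4, -305.0, 105.2]
contact_force: [0.3, -0.1, -1.3]
```

```bash
(python3 -m pendant '[[0,0,0.0007,0,0,0,0.0175],[0,0,0,0,0,0,0.0175],[0,0,0,0,0,0,0.0175]]')| grep -E 'pos|cont'
```

```text
position: [487.4, -305.0, 104.4]
contact_force: [0.3, -1.0, -1.5]
```

```bash
(python3 -m pendant '[[0,0,0.0007,0,0,0,0.0175],[0,0,0,0,0,0,0.0175],[0,0,0,0,0,0,0.0175]]')| grep -E 'pos|cont'
```

```text
position: [487.5, -305.0, 104.0]
contact_force: [-0.1, -0.7, 0.1]
```

```bash
(python3 -m pendant '[[0,0,0.0005,0,0,0,0.0175],[0,0,0,0,0,0,0.0175],[0,0,0,0,0,0,0.0175]]')| grep -E 'pos|cont'
```

```text
position: [487.5, -305.0, 103.5]
contact_force: [-0.1, 0.1, 2.9]
```

Seated on the bed. I'll ease 0.5 mm and release slowly.

```bash
(python3 -m pendant '[[0,0,-0.0005,0,0,0,0.0175],[0,0,0,0,0,0,0.0185],[0,0,0,0,0,0,0.0195],[0,0,0,0,0,0,0.021],[0,0,0,0,0,0,0.023],[0,0,0,0,0,0,0.03],[0,0,0,0,0,0,0.045],[0,0,0,0,0,0,0.06],[0,0,0,0,0,0,0.06],[0,0,0,0,0,0,0.06]]'; python3 -m pendant '[[0,0,-0.005,0,0,0,0.06],[0,0,-0.015,0,0,0,0.06],[0,0,-0.03,0,0,0,0.06],[0,0,-0.04,0,0,0,0.06],[0,0,-0.04,0,0,0,0.06],[0,0,-0.04,0,0,0,0.06],[0,0,-0.02,0,0,0,0.06],[0,0,0,0,0,0,0.06]]')
```

```text
clock: 29.5
position: [487.4, -305.0, 103.8]
ee_rot: [-0.696, 0.718, 0.0, -0.0]
contact_force: [0.6, 0.5, 0.5]
gripper_width: 60.0
grasp_force: 0.0
clock: 30.3
position: [488.9, -305.8, 298.5]
ee_rot: [-0.696, 0.718, -0.004, 0.002]
contact_force: [0.1, -0.4, -0.9]
gripper_width: 60.2
grasp_force: 0.0
```

```bash
python3 -m pendant '[[-0.03,0.005,0,0,0,0,0.06],[-0.04,0.01,0,0,0,0,0.06],[-0.04,0.01,0,0,0,0,0.06],[-0.04,0.01,0,0,0,0,0.06],[-0.04,0.01,0,0,0,0,0.06],[-0.04,0.01,0,0,0,0,0.06],[-0.04,0.01,0,0,0,0,0.06],[-0.04,0.005,0,0,0,0,0.06],[-0.03,0,0,0,0,0,0.06],[0,0,0,0,0,0,0.06],[0,0,0,0,0,0,0.06]]' | grep pos; python3 - <<'E'
from bench import arm
from h import *
from fit import W
t=arm.get_image("top");u0,v0,w,h,k=395,160,100,65,7.5
im=cv2.resize(t["image"][v0:v0+h,u0:u0+w,::-1],None,fx=k,fy=k,interpolation=cv2.INTER_CUBIC)
for q in w2pix(t,W([487.4,-305,-.0314],[[x,y,114.3] for x in(-9.5,9.5) for y in(-75,75)])): cv2.circle(im,tuple(((q-[u0,v0]+.5)*k).astype(int)),3,(0,255,0),-1)
cv2.imwrite("pics/f.png",im)
E
```

```text
position: [428.0, 37.3, 293.3]
```

View pics/f.png

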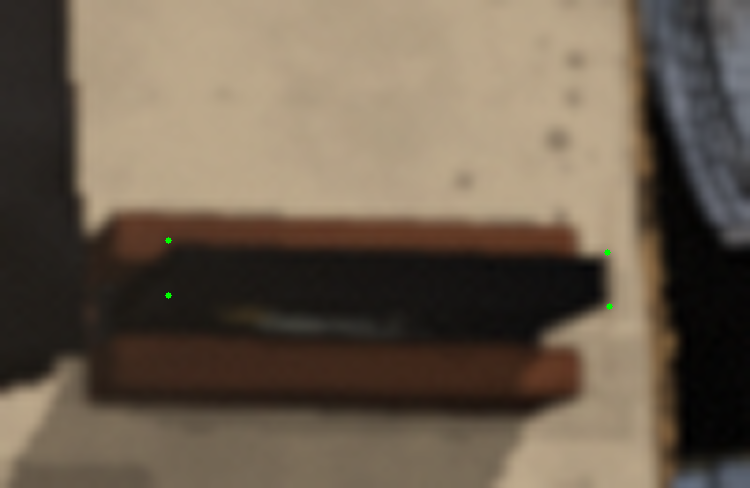

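The panel stands upright in the slot, its top corners at the predicted points (168–608, 240–306 in the crop). It's free of the gripper. Handing in.

```bash
python3 -c "
from bench import arm
print(arm.job_done())"
```

```text
the job is handed in; nothing more can be done
None
```

The panel is out of the rack and standing upright, centred and fully down in the cradle slot, released and handed in at about 31.5 s; on the way out its foot lightly touched the black case in front (about 5 N, no visible shift), and the grip held at about 58 N, above the 30–50 N advised.

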